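# Click the medicine box shut and hold its key turned

## Task

Press the lid of the grey medicine box down until it clicks and stays shut, then take the red-headed key out of its bamboo stand and push its blade fully home into the brass lock on the box, working it past the stiff pins. Then turn the key a quarter turn clockwise seen from above, against the return spring, and finish there: the program ends with the key still gripped and held turned, because it springs back if let go. Leave the other things where they stand.

Things in the scene. Friction and masses are not known exactly. Their poses are not given: they have to be found in the camera images.
- medbox: Grey medicine box, fixed, 200 mm (its x) x 160 mm (its y) x 80 mm tall; origin at the centre of its underside. Its -x side more or less faces the robot: the front 60 mm of the top is a fixed deck with the brass lock in its middle, the rear 140 mm is covered by the white lid, hinged along the rear (+x) edge, hinge line 75 mm above the table. Needs no touch: white button on the front.
- lid (a joint): Lid angle in rad: 0 = shut, flush with the deck (80 mm above the table), positive = front edge raised; starts ajar, about 0.38 to 0.48, held by a soft spring. Closing, it meets a spring catch at about 0.08 (roughly 10 to 15 N down at the press point), is past it only below 0.025 (press right down to the stop) and then stays shut at 0 by itself; 0 is a hard stop.
- lid_press (a point): Middle of the blue round spot (32 mm across) on the lid's upper face, the place to press; moves with the lid, 105 mm from the hinge. With the lid shut it lies at box x = -5 mm, y = 0, 80 mm above the table.
- keyway (a point): Centre of the keyslot's mouth, on the flat top of the brass plug (26 mm square in a steel collar), 82 mm above the table, at box x = -70 mm, y = 0. z up; the slot runs along this point's y; turns with the plug. Slot 6 mm (x) by 16 mm (y), 32 mm deep, mouth bevelled 1.5 mm. A thin steel tongue on the plug points to +y, 13 to 43 mm from the centre, its top 2 mm above the plug's.
- plug (a joint): Turn of the brass plug in rad: 0 at rest (slot along the box's y), grows clockwise seen from above, stop at 1.571 (a quarter turn; the tongue then lies over the lid's edge). A spring takes it back to 0 (0.08 N m at the stop). The key has up to about 0.14 rad of play in the slot, so the plug lags a turned key by that much.
- pin1 (a joint): Sticky pin at the +y end of the slot, 8 mm below its mouth: how far it is pushed back in m (starts 0 to 0.001, where it stands 3.5 to 2.5 mm into the slot). The tapered blade shoves it aside by 1 to 3 mm and it stays there; it takes some 2 to 8 N of downward push, and slight wiggling helps.
- pin2 (a joint): The same sort of pin at the -y end of the slot, 12 mm below its mouth.
- key_grip (a point): Centre of the key's red head: 10 mm thick (its x), 34 mm wide (its y), 40 mm tall (its z, up in the stand). Grip across the 10 mm. Below it a steel shoulder (6 mm high, 22 mm wide) and a blade 24 mm long, 14 mm wide (y), 4 mm thick (x), the last 9 mm tapering to 6 mm wide; tip 50 mm below this point. The blade fits both ways round (half turn about z). Key about 35 g.
- key_shoulder (a point): Point on the key's axis at the underside of its shoulder, 26 mm below the head's centre, 24 mm above the blade's tip; it meets keyway when the key is fully home. Axes as the head's.
- stand: Bamboo block 50 mm (x) x 60 mm (y) x 40 mm tall, fixed, origin at the centre of its underside; the key stands in a slot in its middle (along y), blade down, shoulder on the top, 1.5 mm play all round. The key is free when lifted straight up by over 24 mm. It may be on either side of the box.
- tumbler: Bystander, not to be disturbed: an open blue ceramic tumbler, 72 mm across, 90 mm tall, on the table; origin at the centre of its underside.
- jar: Bystander, not to be disturbed: a glass jar with steel cap, 68 mm across, 90 mm tall, behind the medicine box; origin at the centre of its underside.
- comb: Bystander, not to be disturbed: a bamboo comb lying flat, 150 mm long, 6 mm thick, in the white tray; origin at the centre of its underside.
- nailbrush: Bystander, not to be disturbed: a nail brush, 90 x 40 x 30 mm, in the white tray; origin at the centre of its underside.
- dish: Bystander, not to be disturbed: a brown ceramic dish, 110 mm across, 35 mm tall, on the table; origin at the centre of its underside.
- lotion: Bystander, not to be disturbed: a green plastic lotion bottle, 56 mm across, 140 mm tall, behind the medicine box; origin at the centre of its underside.

How it is judged:
On the way, in this order (a step that is already met when the one before it is completed fails the run):
1. the lid is clicked shut (value of joint lid below 0.025 rad), for 0.3 s.
2. the key is fully home in the lock, not yet turned, lid shut (horizontal distance between key_shoulder and keyway below 0.004 m and z of key_shoulder in the frame of keyway below 0.004 m and angle between key_shoulder's own z axis and vertical below 0.12 rad and value of joint lid below 0.025 rad and value of joint plug below 0.5 rad), for 0.1 s.
At the end, for the whole second after the job is handed in: The lid is shut (within 0.025 rad); the key is home in the lock (shoulder within 4 mm of the plug's top, axis within 4 mm, tilt under 0.12 rad); the plug is turned at least 1.3 rad of its 1.571 and the fingers still grip the key (over 1 N) (horizontal distance between key_shoulder and keyway below 0.004 m and z of key_shoulder in the frame of keyway below 0.004 m and angle between key_shoulder's own z axis and vertical below 0.12 rad and value of joint lid below 0.025 rad and value of joint plug above 1.3 rad and contact force between the fingers and key above 1 N); the arm keeps its last pose, push and grip.
It fails at once if one of the bystanders (tumbler, jar, comb, nail brush, dish, lotion) is moved over 30 mm (distance of any of tumbler, jar, comb, nailbrush, dish, lotion from where it was at the start of the episode above 0.03 m).
It also fails if it takes over 67 s, if anything falls off the work surface, if the arm or the gripper's body presses on something with over 40 N, if the wrist force passes 120 N, or if a joint passes its speed limit or range.

## Robot

A 7-joint arm with a two-finger parallel gripper is mounted at the origin on the work surface. World frame = base frame: x ahead of the robot, y to its left, z up, the work surface at z = 0. Lengths are in m, angles in rad, forces in N, time in s.
With the tool pointing down it reaches from about 0.35 to 0.9 m from the base axis. Payload 8.1 kg.
Tool frame: the origin (TCP) lies on the centre line of the jaws, within the pads' length; the fingertips stand 19 mm ahead of it and the grasp point (between the pads) is the TCP; z points along the fingers, y is the direction in which the jaws open and shut (so a half turn about z gives the same grasp; the last joint's range is limited). The gripper opens to 92 mm and grips with 3 to 60 N. Pads are 19 mm wide; open, the fingers measure 130 mm over their backs; the gripper's body (75 mm by 190 mm) begins 47 mm behind the grasp point.
Start: joints at [-1.326, 0.434, 0.025, 1.573, -0.012, 1.134, -0.075], TCP at [0.213, 0.588, 0.246] pointing down, gripper open.
Joint ranges: [-2.62, 2.62], [-0.44, 2.09], [-1.27, 1.32], [0.08, 2.57], [-1.32, 4.46], [0.12, 2], [-2.74, 2.74]. Speed limits (rad/s): [2.22, 2.22, 3.01, 3.01, 3.14, 3.14, 3.14].

## Interface

Orientations are given as a rotation vector (axis times angle).
In Python, from cell import monitor, imaging, workorder, outline_of gives the robot as it stands.
- The arm moves only by the tool move_arm, never from a script. Its argument "series" is a list of rows, each a list of 6 numbers: the shift along the world's x, y, z in cm, then the turn, a rotation vector about the world's x, y, z in degrees. A call has 1 to 8 rows; each row shifts and turns the commanded pose from where the row before left it; what a row does not reach is not made up. A row lasts 1/10 s, in which the tool goes at most 50 mm and 8.59 degrees, less where a joint would pass 70% of its speed; a pose out of reach is approached as far as the arm can. A call with a gripper value outside its range is refused whole. "grip" is the opening, from 0 (shut) to 1 (fully open), set as the call begins (left out, the last holds). The fingers move at their own pace and stop on an object; "force" is the grip in N (left out, the last holds). Time passes only in rows, so rows that do not move let the fingers close. It gives the time, the measured TCP pose, the force and the opening at its end, in the units of the state.
- monitor.observe(): the state, without advancing time (a new reading comes with each control period).
- imaging.get_image(name): name is "side" or "top" or "wrist"; returns a dict with "color" (420x560x3 uint8, red, green, blue), "fx", "fy", "cx", "cy" (pixels), "rvec" (rotation vector, rad) and "tvec" (3), from world to camera coordinates, as OpenCV has them; the wrist camera has in their place "mount" (4x4, takes a point from camera to tool coordinates, whose origin is the TCP and whose axes are the flange's). Camera axes: x right, y down, z forward; pixel columns grow to the right and rows downward; lengths in m; the calibration is good to about 2 mm. A picture is of the moment at which its call begins: read the wrist's pose just before it. There is no depth.
- workorder.sign_off(): hands the job in, once; it reports no verdict.
Trained networks look in the newest picture that a camera, given by its name, has taken for a name from the list of things; names that differ only in an ending like _2 or _b are one class to them, and where a whole thing is asked for, a point or a joint stands for the part that bears it (a point fixed in the world has none). Each returns a list of dicts, best first, with "p" (0 to 1); they miss things now and then, are a little off and sometimes report something else, mostly with a low value. They report only what shows in the picture. A call takes as long as a camera call.
- outline_of(camera, thing): "mask" (420x560 bool, what is visible of it) and "rect" ([left, top, width, height] in pixels, round what is visible of it).
The state is a dict: "clock": time; "joints": joint angles; "dq": joint speeds; "joint_efforts": joint torques, N m; "position": TCP position; "ee_rot": TCP orientation; "force": force on the tool from outside, world axes, zero at the start; "ft_torque": the same for the moment, N m; "width": opening from 0.0 (shut) to 1.0 (fully open).
Only numpy, scipy, OpenCV 4.12 (cv2) and the standard library are available. Lean on these libraries where they do the work, as an engineer would, in place of code of your own. Each camera call takes 0.05 s, during which the arm holds its last target. There are 200 camera calls.

## Working session

There is one attempt and no reset: what is moved stays moved. The work goes in short steps, Python scripts to look and compute and a tool call to move; the robot and the scene stay as the last step left them, time stands still between calls to the robot, and variables do not carry over. Pictures are saved under pics/ and viewed, about 8 in all and at most 12, crops included, and the job is handed in when it is done.

Besides the shell and the picture viewer there is one more tool, called after ">>>" as name([rows], argument=value, ...), one row to a line, values as JSON. move_arm: Moves the arm, as the interface text tells. Its arguments: {"type":"object","properties":{"series":{"type":"array"},"grip":{"type":"number"},"force":{"type":"number"}},"required":["series"]}

```bash
mkdir -p pics; ls; cat > h.py <<'E'
import numpy as np, cv2
from scipy.spatial.transform import Rotation as R
from cell import monitor, imaging, workorder, outline_of
def cam(name):
    s=monitor.observe(); im=imaging.get_image(name)
    K=np.array([[im['fx'],0,im['cx']],[0,im['fy'],im['cy']],[0,0,1.]])
    if 'mount' in im:
        T=np.eye(4);T[:3,:3]=R.from_rotvec(s['ee_rot']).as_matrix();T[:3,3]=s['position']
        M=np.linalg.inv(T@np.array(im['mount']))
    else:
        M=np.eye(4);M[:3,:3]=R.from_rotvec(im['rvec']).as_matrix();M[:3,3]=im['tvec']
    return im['color'],K,M
def proj(K,M,p):
    p=np.atleast_2d(p);c=p@M[:3,:3].T+M[:3,3];c=c@K.T;return c[:,:2]/c[:,2:]
def back(K,M,uv,z):
    uv=np.atleast_2d(uv);d=np.c_[uv,np.ones(len(uv))]@np.linalg.inv(K).T@M[:3,:3]
    o=-M[:3,:3].T@M[:3,3];return o+d*((z-o[2])/d[:,2])[:,None]
def save(n,c,s=1): cv2.imwrite('pics/'+n,cv2.resize(c,None,fx=s,fy=s,interpolation=cv2.INTER_CUBIC)[...,::-1])
E
python3 - <<'E'
from h import *
print(monitor.observe())
for n in('top','side'):
    c,K,M=cam(n);save(n+'0.png',c,1.4)
    print(n,K[0,0],'campos',-M[:3,:3].T@M[:3,3])
    for t in('medbox','lid_press','lid','key_grip','stand','plug','tumbler','jar','dish','lotion','comb','nailbrush'):
        for o in outline_of(n,t)[:2]:
            m=o['mask'];ys,xs=np.nonzero(m)
            if len(xs): print(n,t,round(o['p'],2),o['rect'],'cen',xs.mean().round(1),ys.mean().round(1),'z=.08',back(K,M,[xs.mean(),ys.mean()],.08).round(3)[0])
E
```

```text
pics
{'clock': 0.0, 'joints': array([-1.32559579,  0.43520662,  0.02496619,  1.57409616, -0.01158194,
        1.13402633, -0.07510345]), 'dq': array([-1.16370919e-03, -2.07511016e-03, -8.26345438e-04, -8.27615151e-04,
        4.41375573e-05,  3.63304664e-04, -1.74381235e-03]), 'joint_efforts': array([ 7.90473878e-04, -6.67847300e+01,  9.85505171e-01, -3.14457214e+01,
       -6.04988867e-02,  4.32220974e-02,  1.82953181e-04]), 'position': array([0.21290555, 0.58709608, 0.24495542]), 'ee_rot': array([-5.43645532e-01, -3.09407477e+00,  2.49328875e-03]), 'force': array([ 0.69667062,  0.30760304, -0.74690281]), 'ft_torque': array([-0.04314062,  0.04086284,  0.04408817]), 'width': 0.9982170596908724}
top 442.4696880588013 campos [ 0.49786944 -0.01136152  1.39952776]
top medbox 0.83 [263.2, 176.8, 62.0, 75.4] cen 292.2 212.3 z=.08 [ 0.551 -0.041  0.08 ]
top lid_press 0.88 [262.1, 177.5, 58.6, 48.3] cen 290.9 201.4 z=.08 [ 0.584 -0.036  0.08 ]
top lid 0.62 [264.6, 174.9, 55.8, 53.1] cen 290.9 201.0 z=.08 [ 0.585 -0.037  0.08 ]
top lid 0.21 [110.5, 187.1, 30.4, 23.8] cen 126.5 197.4 z=.08 [0.
[... 1717 characters left out ...]
]
side tumbler 0.66 [321.7, 167.9, 18.9, 23.6] cen 330.9 178.3 z=.08 [ 0.44  -0.242  0.08 ]
side jar 0.83 [209.9, 217.7, 21.2, 32.2] cen 221.2 230.1 z=.08 [0.751 0.161 0.08 ]
side dish 0.51 [290.8, 152.7, 25.1, 12.5] cen 304.7 160.9 z=.08 [ 0.561 -0.362  0.08 ]
side lotion 0.89 [228.0, 176.7, 17.9, 38.1] cen 235.4 197.5 z=.08 [ 0.76  -0.038  0.08 ]
side lotion 0.47 [258.3, 183.3, 63.5, 51.0] cen 291.6 211.4 z=.08 [0.546 0.009 0.08 ]
side comb 0.83 [273.7, 321.2, 55.3, 14.6] cen 300.3 328.0 z=.08 [0.427 0.523 0.08 ]
side nailbrush 0.67 [227.3, 304.9, 32.1, 30.4] cen 242.4 321.6 z=.08 [0.577 0.531 0.08 ]
side nailbrush 0.44 [309.0, 201.0, 12.0, 9.4] cen 312.9 205.2 z=.08 [ 0.48  -0.044  0.08 ]
```

```bash
python3 - <<'E'
from h import *
t=cv2.imread('pics/top0.png');s=cv2.imread('pics/side0.png')
k=1.4
def crop(i,u0,v0,w,h): 
    return cv2.resize(i[int(v0*k):int((v0+h)*k),int(u0*k):int((u0+w)*k)],(800,300),interpolation=cv2.INTER_CUBIC)
cv2.imwrite('pics/c0.png',np.vstack([crop(t,165,170,192,72+16),crop(s,200,170,214,80+50)]))
E
```

```text
(no output)
```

View pics/top0.png

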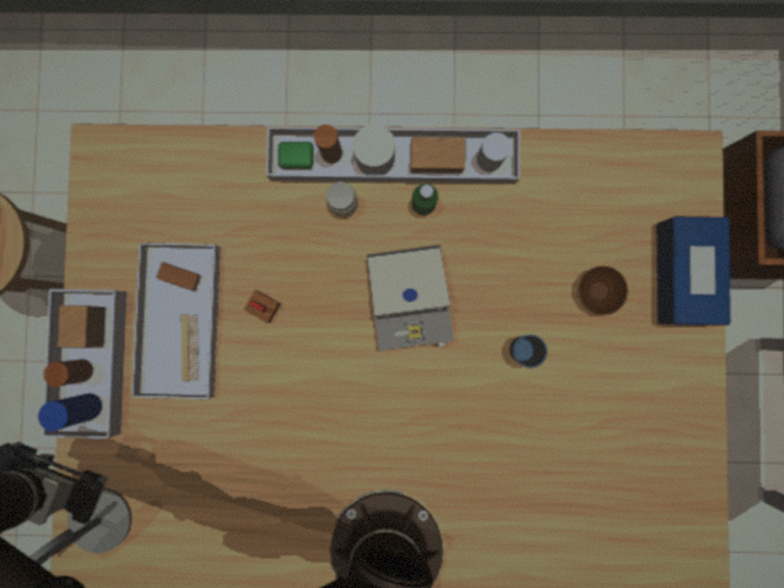

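View pics/c0.png

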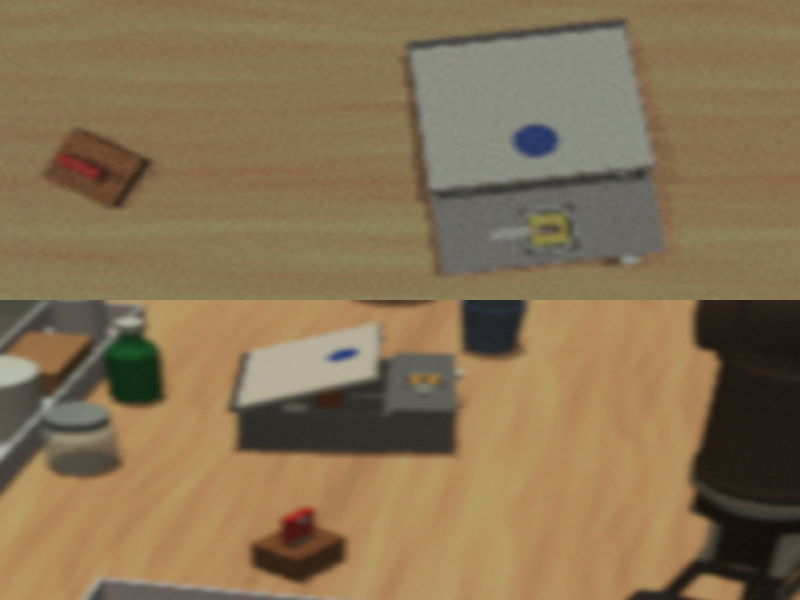

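Top view (x1.4 px): box at (410,298), blue spot (410,295), lock (415,331) with the tongue to the left (+y), so the box is yawed by about +5°. The stand with the red key is at (262,306), on the left. Detections agree. I'll move over the stand for a wrist look.

>>> move_arm([
  [3.5,-3.5,0.5,0,0,0],
  [3.5,-3.5,0.5,0,0,0],
  [3.5,-3.5,0.5,0,0,0],
  [3.5,-3.5,0.5,0,0,0],
  [3.5,-3.5,0.5,0,0,0],
  [3.5,-3.5,0.5,0,0,0],
  [3.5,-3.5,0.5,0,0,0],
  [0,0,0,0,0,0],
], grip=0)

```text
clock: 2.1
position: [0.4642, 0.3356, 0.2818]
ee_rot: [0.56, 3.087, -0.002]
force: [0.5, 0.9, 0.4]
width: 0.355
```

```bash
python3 - <<'E'
from h import *
s=monitor.observe();print(s['clock'],s['position'],s['ee_rot'],s['force'])
im=imaging.get_image('wrist');print(np.round(im['mount'],3),im['fx'])
c,K,M=cam('wrist');save('w1.png',c)
print('view centre at z=0.05',back(K,M,[[280,210],[0,0],[559,0],[0,419],[559,419]],.05).round(3))
for t in('key_grip','stand','plug','lid_press'):
    for o in outline_of('wrist',t)[:2]:
        ys,xs=np.nonzero(o['mask'])
        if len(xs):print(t,o['p'],o['rect'],back(K,M,[xs.mean(),ys.mean()],.086).round(4)[0])
E
```

```text
2.1 [0.4641585  0.33563371 0.28180724] [ 5.60254946e-01  3.08666150e+00 -2.02079617e-03] [0.53246237 0.8516957  0.41917517]
[[ 0.001 -0.968 -0.25   0.066]
 [ 1.     0.001 -0.     0.001]
 [ 0.    -0.25   0.968 -0.14 ]
 [ 0.     0.     0.     1.   ]] 302.5359899008072
view centre at z=0.05 [[ 0.481  0.326  0.05 ]
 [ 0.16   0.126  0.05 ]
 [ 0.368  0.687  0.05 ]
 [ 0.641 -0.193  0.05 ]
 [ 0.939  0.613  0.05 ]]
key_grip 0.61 [264.1, 251.2, 12.5, 16.1] [0.5238 0.2958 0.086 ]
stand 0.7 [246.1, 223.6, 45.2, 48.3] [0.5037 0.3063 0.086 ]
```

>>> move_arm([
  [1,-4.6,0,0,0,0],
  [1,-4.6,0,0,0,0],
  [1,-4.6,0,0,0,0],
  [1,-4.6,0,0,0,0],
  [1,-4.6,0,0,0,0],
  [1,-4.6,0,0,0,0],
  [1,-4.6,0,0,0,0],
  [0.5,-3,0,0,0,0],
])

```text
clock: 3.2
position: [0.5333, -0.0119, 0.2809]
ee_rot: [0.545, 3.093, -0.001]
force: [0.9, -0.7, -0.4]
width: 0.003
```

>>> move_arm([
  [0,0,0,0,0,0],
  [0,0,0,0,0,0],
])

```text
clock: 3.4
position: [0.533, -0.0086, 0.2806]
ee_rot: [-0.543, -3.094, -0.001]
force: [-0.4, 0.9, -0.7]
width: 0.004
```

```bash
python3 - <<'E'
from h import *
s=monitor.observe();print(s['clock'],s['position'],s['joints'],s['force'])
c,K,M=cam('wrist');save('w2.png',c,1.4)
np.savez('w2.npz',K=K,M=M,c=c)
# Blue spot by colour, brass by colour
hsv=cv2.cvtColor(c,cv2.COLOR_RGB2HSV)
for n,lo,hi in(('blue',(105,120,40),(130,255,255)),('brass',(20,110,60),(34,255,255))):
    m=cv2.inRange(hsv,lo,hi);k,l,st,ce=cv2.connectedComponentsWithStats(m)
    for i in np.argsort(-st[1:,4])[:4]+1: print(n,st[i],ce[i].round(1),back(K,M,ce[i],.082)[0].round(4))
for t in('plug','lid_press'):
    for o in outline_of('wrist',t)[:2]:
        ys,xs=np.nonzero(o['mask'])
        if len(xs):print(t,o['p'],o['rect'],back(K,M,[xs.mean(),ys.mean()],.082).round(4)[0])
E
```

```text
3.4 [ 0.53297201 -0.00858889  0.28059288] [-0.32984128  0.25543215  0.31099924  1.76522339 -0.08595598  1.13438766
  1.23140842] [-0.44349777  0.85866155 -0.69239345]
blue [248 226  30  16 395] [263.  234.7] [ 0.5663 -0.0468  0.082 ]
blue [ 10 217   3   4   7] [ 11.  218.6] [ 0.4488 -0.3146  0.082 ]
blue [ 17 235   6   2   7] [ 19.3 235.9] [ 0.4703 -0.317   0.082 ]
blue [ 10 210   5   4   7] [ 11.9 211.6] [ 0.4419 -0.309   0.082 ]
brass [ 331    0  203   72 4890] [405.1  28.9] [0.413  0.1634 0.082 ]
brass [   0  122  116   61 2993] [ 61.3 155.8] [ 0.4058 -0.223   0.082 ]
brass [ 175   76   95   71 2582] [225.5 114. ] [ 0.4268 -0.0362  0.082 ]
brass [ 355   33  205   92 2351] [458.   77.2] [0.475  0.2039 0.082 ]
plug 0.7 [218.6, 147.0, 46.5, 37.2] [ 0.48   -0.0427  0.082 ]
lid_press 0.91 [190.5, 176.4, 157.4, 70.2] [ 0.5564 -0.0174  0.082 ]
```

View pics/w2.png

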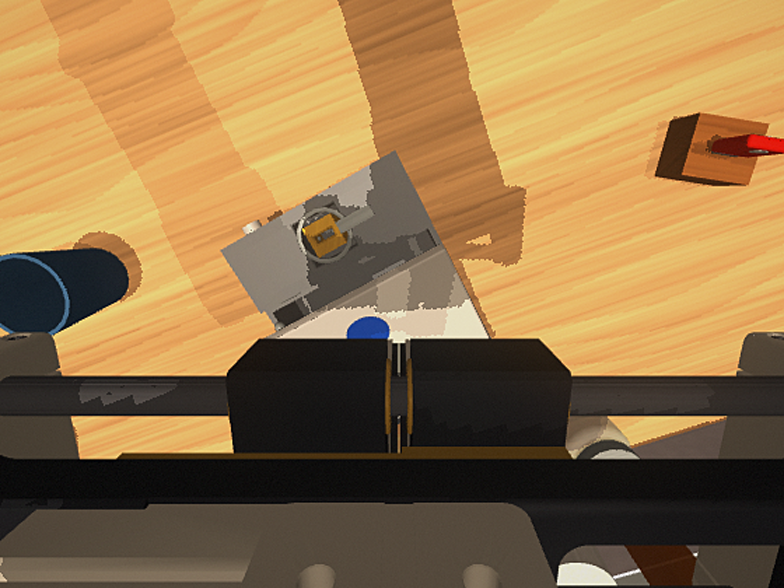

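Wrist view (x1.4 px): lock at (325,234), deck front corners at (397,152) and (222,248), blue spot at (368,328).

```bash
python3 - <<'E'
from h import *
d=np.load('w2.npz');K,M,c=d['K'],d['M'],d['c']
p=back(K,M,np.array([[397,152],[222,248]])/1.4,.08);print(p)
v=p[0]-p[1];print('front width',np.linalg.norm(v),'yaw',np.degrees(np.arctan2(-v[0],v[1])))
yaw=np.arctan2(-v[0],v[1]);ex=np.array([np.cos(yaw),np.sin(yaw),0])
ctr=p.mean(0);print('lock from corners',ctr+.03*ex)
hsv=cv2.cvtColor(c,cv2.COLOR_RGB2HSV);m=cv2.inRange(hsv,(18,110,60),(34,255,255));m[:,:210]=0;m[:,255:]=0;m[:145]=0;m[190:]=0
ys,xs=np.nonzero(m);h=cv2.convexHull(np.c_[xs,ys].astype(np.float32))
w=back(K,M,h[:,0],.082)[:,:2];r=cv2.minAreaRect((w*1000).astype(np.float32));print('plug rect mm',r)
# lock via top camera
c2,K2,M2=cam('top');hsv=cv2.cvtColor(c2,cv2.COLOR_RGB2HSV);m=cv2.inRange(hsv,(22,90,60),(34,255,255))
m[:, :285]=0;m[:,308:]=0;m[:228]=0;m[246:]=0;ys,xs=np.nonzero(m);print('top brass',len(xs),back(K2,M2,[(xs.min()+xs.max())/2,(ys.min()+ys.max())/2],.082))
E
```

```text
[[ 0.44245392  0.02382995  0.08      ]
 [ 0.46336703 -0.13349669  0.08      ]]
front width 0.15871052568098487 yaw 7.571821496841111
lock from corners [ 0.48264889 -0.05088031  0.08      ]
plug rect mm ((471.92193603515625, -52.49021911621094), (45.934139251708984, 29.08261489868164), 10.025223731994629)Traceback (most recent call last):
  File "<stdin>", line 12, in <module>
    return umr_minimum(a, axis, None, out, keepdims, initial, where)
ValueError: zero-size array to reduction operation minimum which has no identity
```

>>> move_arm([
  [1.5,-3.4,-3,0,0,0],
  [0,0,-4,0,0,0],
  [0,0,-3,0,0,0],
  [0,0,-2,0,0,0],
  [0,0,-1,0,0,0],
  [0,0,-1,0,0,0],
  [0,0,-1,0,0,0],
  [0,0,-1,0,0,0],
])

```text
clock: 4.4
position: [0.5486, -0.0431, 0.1208]
ee_rot: [0.543, 3.093, 0.001]
force: [-0.1, -0.6, 0.9]
width: 0.007
```

>>> move_arm([
  [0,0,-0.5,0,0,0],
  [0,0,-0.5,0,0,0],
  [0,0,-0.5,0,0,0],
  [0,0,-0.3,0,0,0],
  [0,0,-0.2,0,0,0],
  [0,0,0,0,0,0],
  [0,0,0,0,0,0],
])

```text
clock: 5.1
position: [0.5483, -0.0434, 0.1008]
ee_rot: [0.544, 3.094, 0.0]
force: [0.6, 0.3, 1.3]
width: -0.002
```

>>> move_arm([
  [0,0,-0.2,0,0,0],
  [0,0,-0.2,0,0,0],
  [0,0,0,0,0,0],
  [0,0,0,0,0,0],
])

```text
clock: 5.5
position: [0.5486, -0.0435, 0.0987]
ee_rot: [0.544, 3.092, 0.002]
force: [-7.8, 0.4, 25.5]
width: 0.005
```

>>> move_arm([
  [0,0,3,0,0,0],
  [0,0,4,0,0,-8.5],
  [0,0.5,4,0,0,-8.5],
  [0,1,3,0,0,-8.5],
  [0,1,2,0,0,-8.5],
  [0,1,0,0,0,-8.5],
  [0,1,0,0,0,-8.5],
  [0,0,0,0,0,-8.5],
])

```text
clock: 6.3
position: [0.5482, 0.0035, 0.2568]
ee_rot: [-2.012, -2.413, -0.002]
force: [0.3, -0.9, 0.5]
width: 0.003
```

>>> move_arm([
  [0,0,0,0,0,0],
  [0,0,0,0,0,0],
])

```text
clock: 6.5
position: [0.548, 0.0015, 0.2567]
ee_rot: [2.002, 2.421, -0.0]
force: [0.2, -0.3, -0.2]
width: 0.006
```

```bash
python3 - <<'E'
from h import *
s=monitor.observe();print(s['clock'],s['position'],s['joints'],s['force'])
c,K,M=cam('wrist');save('w3.png',c,1.4);np.savez('w3.npz',K=K,M=M,c=c)
print(proj(K,M,[[.4826,-.051,.082],[.547,-.042,.08]]))
E
```

```text
6.5 [0.54802681 0.0014744  0.25666206] [-0.52771241  0.32061824  0.56482258  1.78093284 -0.19060975  1.09465689
  0.29074411] [ 0.17585524 -0.30960366 -0.19193016]
[[215.89895587 237.56841345]
 [275.25406015 239.82730328]]
```

View pics/w3.png

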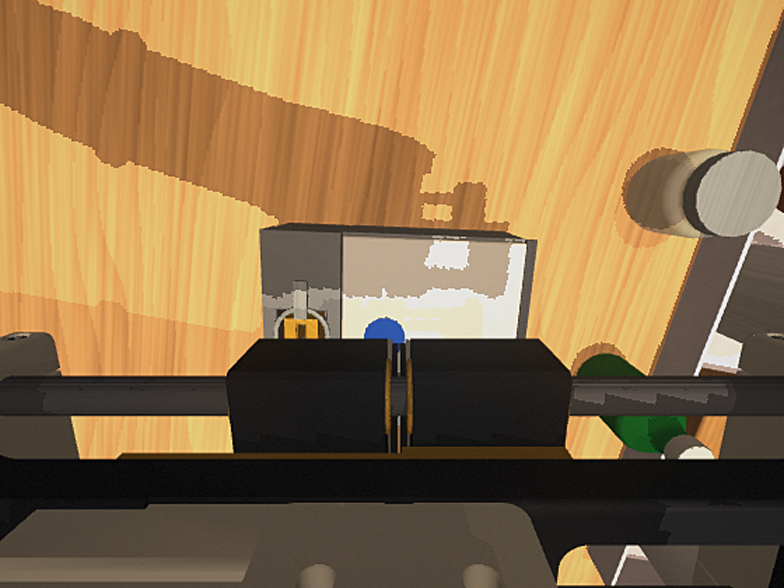

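Lid is shut flush with the deck and the lock is at (302,330), as predicted. Going to the key.

>>> move_arm([
  [-0.6,4.3,0,0,0,-8.4],
  [-0.6,4.3,0,0,0,-8.4],
  [-0.6,4.3,0,0,0,-8.4],
  [-0.6,4.3,0,0,0,-8.4],
  [-0.6,4.3,0,0,0,-8.4],
  [-0.6,4.3,0,0,0,0],
  [0,0,0,0,0,0],
  [0,0,0,0,0,0],
])

```text
clock: 7.35
position: [0.5118, 0.2601, 0.2564]
ee_rot: [2.735, 1.545, -0.001]
force: [-0.2, -1.4, 0.1]
width: 0.005
```

```bash
python3 - <<'E'
from h import *
s=monitor.observe();print(s['clock'],s['position'],s['ee_rot'],s['joints'],s['force'])
d=np.load('w3.npz');p=back(d['K'],d['M'],np.array([[261,229],[528,241]])/1.4,.08);v=p[1]-p[0];print('box side',p,np.linalg.norm(v),np.degrees(np.arctan2(v[1],v[0])))
c,K,M=cam('wrist');np.savez('w4.npz',K=K,M=M,c=c)
hsv=cv2.cvtColor(c,cv2.COLOR_RGB2HSV);m=cv2.inRange(hsv,(0,150,60),(6,255,255))|cv2.inRange(hsv,(174,150,60),(180,255,255))
k,l,st,ce=cv2.connectedComponentsWithStats(m);i=1+np.argmax(st[1:,4]);print(st[i],ce[i],back(K,M,ce[i],.086))
x,y=ce[i].astype(int);x0=max(0,x-70);y0=max(0,y-52);save('w4.png',c[y0:y0+105,x0:x0+140],5.6);print(x0,y0)
E
```

```text
7.35 [0.51183503 0.26008639 0.25638043] [ 2.73493580e+00  1.54498868e+00 -8.61231457e-04] [-1.03166476  0.38149072  0.64989432  1.72320901 -0.25212655  1.12244553
 -0.84836267] [-0.20358389 -1.42052049  0.1408335 ]
box side [[0.44156514 0.02258503 0.08      ]
 [0.63788989 0.05128068 0.08      ]] 0.19841080410808826 8.315708544170809
[282 154  11  35 318] [286.89308176 171.45283019] [[0.5320067  0.28746918 0.086     ]]
216 119
```

View pics/w4.png

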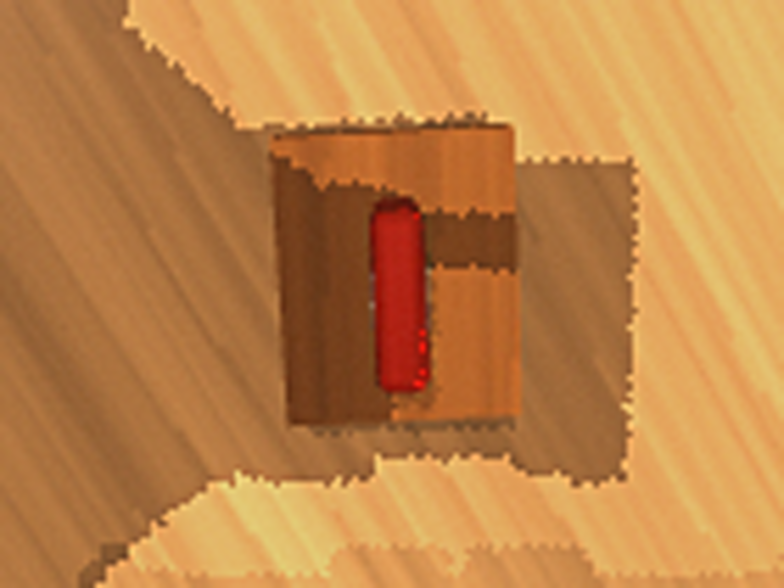

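```bash
python3 - <<'E'
from h import *
d=np.load('w4.npz');K,M=d['K'],d['M']
f=lambda P,z:back(K,M,np.array(P)/5.6+[216,119],z)
p=f([[396,200],[405,391],[401,295]],.086);v=p[0]-p[1];print(p,'len',np.linalg.norm(v),'key y yaw',np.degrees(np.arctan2(v[1],v[0])))
q=f([[272,138],[514,127],[521,418],[290,425]],.04);print('stand',q,q.mean(0),[np.linalg.norm(q[i]-q[i-1]) for i in range(4)],[np.degrees(np.arctan2(*(q[a]-q[b])[[1,0]])) for a,b in((0,3),(1,2))])
s=monitor.observe();print(s['position'],np.degrees(2*np.arctan2(s['ee_rot'][1],s['ee_rot'][0]))-90)
E
```

```text
[[0.54047683 0.30196975 0.086     ]
 [0.52407109 0.27132963 0.086     ]
 [0.5325141  0.28689603 0.086     ]] len 0.03475579982541262 key y yaw 61.833926639501264
stand [[0.52414148 0.32340437 0.04      ]
 [0.56770347 0.29976049 0.04      ]
 [0.53889167 0.2466886  0.04      ]
 [0.49585332 0.27080871 0.04      ]] [0.53164749 0.28516554 0.04      ] [np.float64(0.05972037984946137), np.float64(0.04956491292687802), np.float64(0.060388289829011996), np.float64(0.0493363928445306)] [np.float64(61.72676646356742), np.float64(61.503238905440114)]
[0.51228775 0.25852028 0.25659352] -31.254382307758412
```

Key head centre is at (0.532, 0.286) and its width measures 34.8 mm; stand edges measure 60×49.5 mm. Both match the given sizes, so I'm grasping.

>>> move_arm([
  [1.0,1.3,-3,0,0,3],
  [1.0,1.3,-3,0,0,0],
  [0,0,-4,0,0,0],
  [0,0,-3,0,0,0],
  [0,0,-2.5,0,0,0],
  [0,0,-2,0,0,0],
  [0,0,-1.4,0,0,0],
  [0,0,0,0,0,0],
], grip=0.5)

```text
clock: 8.2
position: [0.5317, 0.2834, 0.0664]
ee_rot: [2.699, 1.607, -0.004]
force: [-0.1, 0.1, 0.1]
width: 0.498
```

>>> move_arm([
  [0,0,0,0,0,0],
  [0,0,0,0,0,0],
  [0,0,0,0,0,0],
  [0,0,0,0,0,0],
  [0,0,0,0,0,0],
  [0,0,0,0,0,0],
], grip=0, force=40)

```text
clock: 8.8
position: [0.5321, 0.2855, 0.0681]
ee_rot: [-2.698, -1.61, -0.001]
force: [-1.7, 0.8, 3.5]
width: 0.108
```

>>> move_arm([
  [0,0,1,0,0,0],
  [0,0,2,0,0,0],
  [0,0,3,0,0,0],
  [0,0,3,0,0,0],
  [0,0,3,0,0,0],
  [0,0,2,0,0,0],
  [0,-3,0,0,0,4],
  [0,-4,0,0,0,4],
])

```text
clock: 9.6
position: [0.5322, 0.2167, 0.2089]
ee_rot: [2.573, 1.803, 0.003]
force: [-0.3, -0.5, 0.4]
width: 0.105
```

>>> move_arm([
  [-0.8,-4,0,0,0,4],
  [-0.8,-4.5,0,0,0,4],
  [-0.8,-4.5,0,0,0,4],
  [-0.8,-4.5,0,0,0,4],
  [-0.8,-4.5,0,0,0,4],
  [-0.9,-4.5,0,0,0,4],
  [0,-3.6,0,0,0,4],
  [0,0,0,0,0,0.3],
])

```text
clock: 10.4
position: [0.4823, -0.0918, 0.2089]
ee_rot: [2.068, 2.362, -0.001]
force: [-0.5, 0.3, -0.2]
width: 0.103
```

>>> move_arm([
  [0,0,0,0,0,0],
  [0,0,0,0,0,0],
  [0,0,0,0,0,0],
])

```text
clock: 10.7
position: [0.4833, -0.0844, 0.2077]
ee_rot: [-2.06, -2.371, -0.0]
force: [0.2, -0.3, -0.1]
width: 0.107
```

```bash
python3 - <<'E'
from h import *
for i in range(3):
    s=monitor.observe();print(s['clock'],s['position'],s['ee_rot'],s['joints'],s['width'],s['force'])
c,K,M=cam('wrist');np.savez('w5.npz',K=K,M=M,c=c)
u=proj(K,M,[.4826,-.051,.082])[0];print(u)
x0,y0=int(u[0])-65,int(u[1])-60;print(x0,y0);x0=max(x0,0);y0=max(y0,0)
save('w5.png',c[y0:y0+105,x0:x0+140],5.6);save('w5full.png',c)
E
```

```text
10.7 [ 0.48328897 -0.08436769  0.20774467] [-2.06004991e+00 -2.37147567e+00 -1.87657222e-04] [-0.39462541  0.27392936  0.57375453  1.97771179 -0.18311574  0.94036959
  0.41103053] 0.1068102532220794 [ 0.17056956 -0.25773591 -0.0677225 ]
10.7 [ 0.48328897 -0.08436769  0.20774467] [-2.06004991e+00 -2.37147567e+00 -1.87657222e-04] [-0.39462541  0.27392936  0.57375453  1.97771179 -0.18311574  0.94036959
  0.41103053] 0.1068102532220794 [ 0.17056956 -0.25773591 -0.0677225 ]
10.7 [ 0.48328897 -0.08436769  0.20774467] [-2.06004991e+00 -2.37147567e+00 -1.87657222e-04] [-0.39462541  0.27392936  0.57375453  1.97771179 -0.18311574  0.94036959
  0.41103053] 0.1068102532220794 [ 0.17056956 -0.25773591 -0.0677225 ]
[287.96883186 177.39784058]
222 117
```

View pics/w5.png

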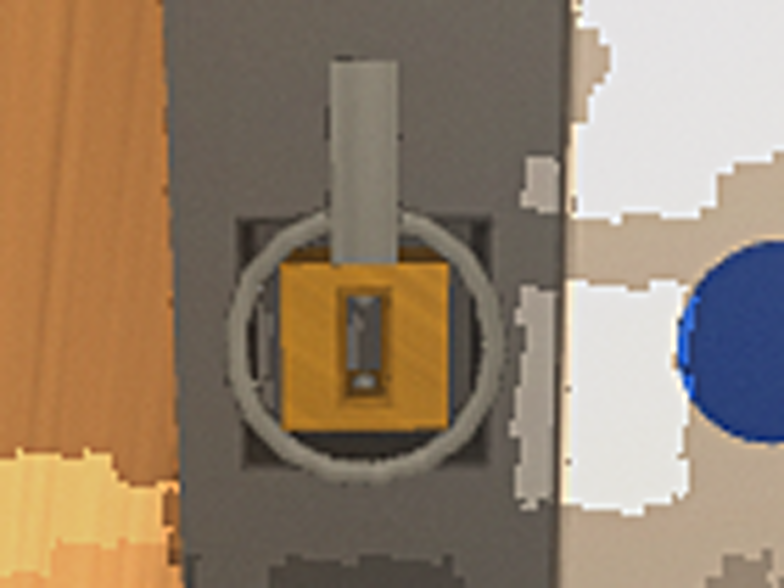

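```bash
python3 - <<'E'
from h import *
d=np.load('w5.npz');K,M,c=d['K'],d['M'],d['c']
f=lambda P,z:back(K,M,np.array(P)/5.6+[222,117],z)
q=f([[281,263],[449,262.5],[449,431],[281,432]],.082);print(q,q.mean(0),[np.linalg.norm(q[i]-q[i-1]) for i in range(4)])
for a,b in((1,0),(2,3),(0,3),(1,2)):print(np.degrees(np.arctan2(*(q[a]-q[b])[[1,0]])))
print('slot',f([364.5,347],.082))
s=monitor.observe();r=s['ee_rot'];print('yaw',np.degrees(2*np.arctan2(r[1],r[0]))-90)
T=R.from_rotvec(r);p=s['position']
print('tip px',proj(K,M,[p+T.apply([0,y,z]) for z in(.05,.02) for y in(-.005,.005)]))
save('w5b.png',c[150:290,180:380],4)
E
```

```text
[[ 0.46732526 -0.04136909  0.082     ]
 [ 0.49314451 -0.03762045  0.082     ]
 [ 0.49726502 -0.06383604  0.082     ]
 [ 0.47080599 -0.06776063  0.082     ]] [ 0.4821352  -0.05264655  0.082     ] [np.float64(0.026620085686875086), np.float64(0.02608996539635122), np.float64(0.02653743912648824), np.float64(0.02674851523056131)]
8.260920254199245
8.437001672729776
97.51326820274222
98.9325487440424
slot [[ 0.48203147 -0.05247418  0.082     ]]
yaw -351.95750810000544
tip px [[275.5291646  241.85460053]
 [290.57951359 241.8656002 ]
 [274.04150143 259.49007038]
 [291.63396859 259.50238499]]
```

View pics/w5b.png

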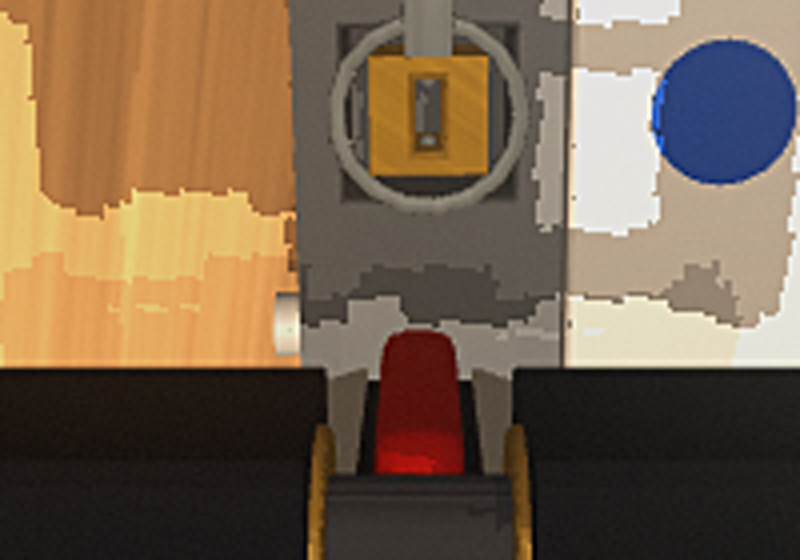

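>>> move_arm([
  [-0.1,1.65,-1.5,0,0,0.3],
  [0,1.6,-1.5,0,0,0],
  [0,0,-1.5,0,0,0],
  [0,0,-1.5,0,0,0],
  [0,0,-0.8,0,0,0],
  [0,0,0,0,0,0],
  [0,0,0,0,0,0],
  [0,0,0,0,0,0],
])

```text
clock: 11.55
position: [0.4826, -0.0533, 0.1404]
ee_rot: [2.056, 2.375, 0.001]
force: [0.3, -0.3, -0.4]
width: 0.108
```

```bash
python3 - <<'E'
from h import *
s=monitor.observe();r=s['ee_rot'];print(s['clock'],s['position'],'yaw',np.degrees(2*np.arctan2(r[1],r[0]))-90,s['force'])
E
```

```text
11.55 [ 0.4826031  -0.05325144  0.14038424] yaw 8.230652447462205 [ 0.28649043 -0.337673   -0.37411683]
```

>>> move_arm([
  [0,0,-0.3,0,0,0],
  [0,0,-0.3,0,0,0],
  [0,0,-0.2,0,0,0],
  [0,0,-0.2,0,0,0],
  [0,0,0,0,0,0],
  [0,0,0,0,0,0],
])

```text
clock: 12.15
position: [0.482, -0.0533, 0.1297]
ee_rot: [-2.056, -2.375, 0.0]
force: [0.9, 0.3, -0.5]
width: 0.11
```

>>> move_arm([
  [0,0,-0.2,0,0,0],
  [0,0,-0.2,0,0,0],
  [0,0,-0.2,0,0,0],
  [0,0,-0.2,0,0,0],
  [0,0,0,0,0,0],
  [0,0,0,0,0,0],
])

```text
clock: 12.75
position: [0.4819, -0.053, 0.1216]
ee_rot: [-2.056, -2.375, 0.0]
force: [-0.4, 2.3, -1.8]
width: 0.106
```

>>> move_arm([
  [0,0,-0.2,0,0,0],
  [0,0,-0.2,0,0,0],
  [0,0,-0.2,0,0,0],
  [0,0,0,0,0,0],
  [0,0,0,0,0,0],
])

```text
clock: 13.25
position: [0.482, -0.053, 0.1157]
ee_rot: [-2.056, -2.375, -0.0]
force: [-1.3, 2.9, 2.4]
width: 0.108
```

>>> move_arm([
  [0,0.05,-0.2,0,0,0],
  [0,0,-0.2,0,0,0],
  [0,0,-0.1,0,0,0],
  [0,0,0,0,0,0],
  [0,0,0,0,0,0],
])

```text
clock: 13.75
position: [0.482, -0.0529, 0.1107]
ee_rot: [2.056, 2.375, -0.0]
force: [-2.1, 1.2, 2.6]
width: 0.107
```

>>> move_arm([
  [0,0,-0.1,0,0,0],
  [0,0,-0.1,0,0,0],
  [0,0,0,0,0,0],
  [0,0,0,0,0,0],
])

```text
clock: 14.15
position: [0.4822, -0.053, 0.1097]
ee_rot: [-2.057, -2.375, -0.001]
force: [-7.6, 0.6, 22.2]
width: 0.109
```

```bash
python3 - <<'E'
from h import *
s=monitor.observe();print(s['clock'],s['position'],s['force'],s['ft_torque'])
c,K,M=cam('wrist');a=c[130:270,200:370];b,_,_=cam('side');save('side6.png',b[180:230,280:350],8);save('w6.png',a,4.4)
E
```

```text
14.15 [ 0.48215273 -0.05297506  0.1097402 ] [-7.64983417  0.56278784 22.23630593] [0.24266137 1.88095669 0.06025205]
```

View pics/w6.png

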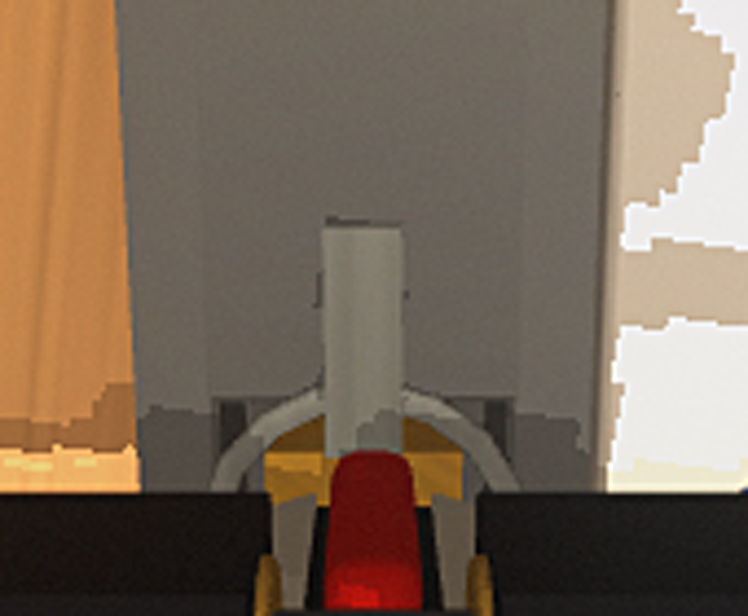

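Hard stop at TCP z 0.1097 (expected 0.110 when home), with 22 N down: the shoulder is seated. The tongue is unturned and still along box y. Turning now.

>>> move_arm([
  [0,0,0.1,0,0,0],
  [0,0,0,0,0,0],
  [0,0,0,0,0,-5],
  [0,0,0,0,0,-5],
  [0,0,0,0,0,-5],
  [0,0,0,0,0,-5],
  [0,0,0,0,0,-5],
  [0,0,0,0,0,0],
])

```text
clock: 15.05
position: [0.4818, -0.0533, 0.1099]
ee_rot: [2.525, 1.869, -0.001]
force: [-6.1, -0.5, 12.0]
width: 0.108
```

```bash
python3 - <<'E'
from h import *
s=monitor.observe();r=s['ee_rot'];print(s['clock'],s['position'],s['force'],s['ft_torque'],'yaw',np.degrees(2*np.arctan2(r[1],r[0]))-90,s['joints'][6])
E
```

```text
15.05 [ 0.48179588 -0.05329069  0.10991831] [-6.07665033 -0.50178322 12.04147353] [-0.14523667  1.37482138  0.06675025] yaw -16.967549776251502 0.09946709825290925
```

>>> move_arm([
  [0,0,0,0,0,-6],
  [0,0,0,0,0,-6],
  [0,0,0,0,0,-6],
  [0,0,0,0,0,-6],
  [0,0,0,0,0,-6],
  [0,0,0,0,0,-6],
  [0,0,0,0,0,-6],
  [0,0,0,0,0,-6],
])

```text
clock: 15.85
position: [0.4811, -0.0534, 0.1099]
ee_rot: [-3.067, -0.679, 0.003]
force: [-7.7, -0.3, 13.4]
width: 0.107
```

>>> move_arm([
  [0,0,0,0,0,-5],
  [0,0,0,0,0,-5],
  [0,0,0,0,0,-5],
  [0,0,0,0,0,-4],
  [0,0,0,0,0,0],
  [0,0,0,0,0,0],
])

```text
clock: 16.45
position: [0.4811, -0.053, 0.1099]
ee_rot: [-3.137, -0.17, 0.003]
force: [-6.9, 1.5, 15.0]
width: 0.107
```

```bash
python3 - <<'E'
from h import *
s=monitor.observe();r=s['ee_rot'];print(s['clock'],s['position'],s['force'],s['ft_torque'],'yaw',np.degrees(2*np.arctan2(r[1],r[0]))-90,s['joints'][6],s['width'])
c,K,M=cam('wrist');np.savez('w7.npz',K=K,M=M,c=c);save('w7.png',c[130:270,200:370],4.4)
E
```

```text
16.45 [ 0.48113544 -0.05304175  0.10987435] [-6.93206742  1.5031816  14.95431075] [0.18612868 2.08386109 0.08094474] yaw -443.7817246982858 -0.8018171973478522 0.10712957441874543
```

View pics/w7.png

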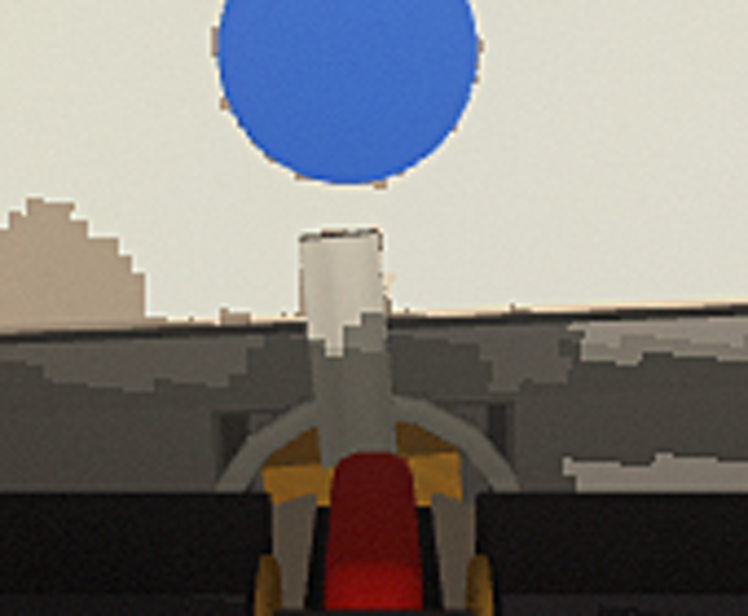

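```bash
python3 - <<'E'
from h import *
d=np.load('w7.npz');K,M=d['K'],d['M']
f=lambda P,z:back(K,M,np.array(P)/4.4+[200,130],z)
p=f([[340,238],[356,455]],.084);v=p[0]-p[1];print('tongue yaw',np.degrees(np.arctan2(v[1],v[0])),np.linalg.norm(v))
p=f([[5,338],[740,308]],.08);v=p[0]-p[1];print('lid edge yaw',np.degrees(np.arctan2(v[1],v[0])))
E
```

```text
tongue yaw 10.124985057584949 0.028618672910743662
lid edge yaw 98.65883279582961
```

```bash
python3 - <<'E'
from h import *
print(workorder.sign_off()); s=monitor.observe();print(s['clock'],s['position'],s['force'],s['width'])
E
```

```text
the job is handed in; nothing more can be done
None
the job is handed in; nothing more can be done
```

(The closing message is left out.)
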